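# Draw the core plug out of a plaster mould with a lifting hook

## Robot

A 6-joint arm with a two-finger parallel gripper is mounted at the origin on the work surface. World frame = base frame: x ahead of the robot, y to its left, z up, the work surface at z = 0. Lengths are in mm, angles in rad, forces in N, time in s.
With the tool pointing down it reaches from about 275 to 1000 mm from the base axis. Payload 8.4 kg.
Tool frame: the origin (TCP) lies midway between the tips of the shut fingers; the grasp point (between the pads) lies 19 mm behind it; z points along the fingers, y is the line along which they close (so a half turn about z gives the same grasp; the last joint's range is limited). The gripper opens to 85 mm and grips with 20 to 120 N. Pads are 22 mm wide; open, the fingers measure 114 mm over their backs; the gripper's body (76 mm by 85 mm) begins 54 mm behind the grasp point. The pads swing forward as they close: fully open they stand 13 mm farther back than shut.
Start: joints at [-1.267, 0.353, 1.633, -0, 1.155, -0.002], TCP at [188.159, -596.007, 231.281] pointing down, gripper open.
Joint ranges: [-2.63, 2.63], [-0.92, 2.1], [0.06, 2.66], [-1.3, 4.44], [0, 2.69], [-3.02, 3.02]. Speed limits (rad/s): [2.22, 2.22, 2.79, 3.14, 3.14, 3.14].

## Interface

Orientations are given as [roll, pitch, yaw] about the fixed x, y, z axes, in that order (R = Rz(yaw) Ry(pitch) Rx(roll)).
In Python, from rig import r gives the robot as it stands.
- The arm moves only by the shell command python3 -m inch 'ROWS' [OPENING] [FORCE]. ROWS is JSON, a list that holds one entry, the list of rows, each a list of 6 numbers: the shift along the tool's x, y, z scaled (see below), then the turn, a rotation vector about the tool's x, y, z scaled (see below). In form: [[[tx, ty, tz, wx, wy, wz], ...]]. A call has 1 to 8 rows; each row is the pose to reach, as a shift and turn from the pose commanded when the call began, along the tool's axes at that moment, turning the shorter way round; what a row does not reach only later rows make up. The controller multiplies each number of a shift by 20 cm and each number of a turn by pi rad. A row lasts 1/12 s, in which the tool goes at most 41.7 mm and 7.16 degrees, less where a joint would pass 70% of its speed; a pose out of reach is approached as far as the arm can. A call with a number of a shift or a turn outside -1 to 1 is refused whole. A call with a gripper value outside its range is refused whole. OPENING is the gripper's target within -1 to 1 (fully open at 1, half-way at 0, shut at -1), set as the call begins (- or left out, the last holds). The fingers move at their own pace and stop on an object; FORCE is the grip in N (left out, the last holds). Time passes only in rows, so rows that repeat a pose let the fingers close. It gives the time, the measured TCP pose, the force, the opening and the grip force at its end, in the units of the state.
- r.sense(): the state, without advancing time (a new reading comes with each control period).
- r.grab_frame(name): name is "scene" or "top"; returns the picture (384x512x3 uint8, red, green, blue); there is no depth.
- r.camera_info(name): a dict with "K" (3x3 intrinsics, pixels), "rvec" (rotation vector, rad) and "tvec" (3), from world to camera coordinates, as OpenCV has them. Camera axes: x right, y down, z forward; pixel columns grow to the right and rows downward; lengths in mm; the calibration is good to about 2 mm. A picture is of the moment at which its call begins. camera_info takes no time and is no camera call.
- r.sign_off(): hands the job in; it is judged then, once.
The state is a dict: "clock": time; "qpos": joint angles; "qvel": joint speeds; "joint_efforts": joint torques, N m; "eef_pos": TCP position; "tcp_rot": TCP orientation; "contact_force": force on the tool from outside, world axes, zero at the start; "wrist_torque": the same for the moment, N m; "opening": opening from 0.0 (shut) to 1.0 (fully open); "grasp_force": force on a finger pad.
Only numpy, scipy, OpenCV 4.12 (cv2) and the standard library are available. Lean on these libraries where they do the work, as an engineer would, in place of code of your own. Each camera call takes 0.05 s, during which the arm holds its last target. There are 200 camera calls.

## Task

Take the orange-handled hook from its rest, catch the yellow loop of the blue core plug at the bottom of the deep plaster mould and draw the plug out with the hook, without touching it with the gripper. Set it down gently, upright, in the middle of the terracotta tile, unhook it, and hang the hook back in its rest. Leave the bowls, cup and plate where they stand.

Things in the scene. Friction and masses are not known exactly. Their poses are not given: they have to be found in the camera images.
- hook_grip (a point): Lifting hook, loose, 160 g, 156 mm long. Point: centre of its orange handle, a block 36 (x) x 24 (y) x 54 (z) mm; grip it across y. z up along the tool, x the way the hook points. A collar, diameter 48, lies 27 to 32 mm below this point; under it a steel rod, diameter 8, on the tool axis. It starts hanging in the rest, its x within 0.5 rad of the rest's x.
- hook_foot (a point): Bottom of the hook's rod, on the tool axis 125 mm below hook_grip, same axes. From here the foot, an 8 mm round bar, runs level 24 mm to +x; there the tip turns up, its axis at x = +24 mm, its end 18 mm above this point. 16 mm gap between rod and tip. The load rides on the foot, 4 mm above this point.
- rest_seat (a point): The hook's rest, fixed: dark steel fork, top face 130 mm above the table. Point: where the hook's axis belongs, on the top face. z up. Prongs along x, 12 mm thick, either side of an 18 mm slot, open at -x, 34 mm from this point, closed 22 mm to +x. Post (22 mm) at +x from 52 mm, no higher. Collar on prongs: hook_grip 32 mm above this point. To unhang: lift over 5 mm, out to -x 60 mm or more, then up.
- core_mid (a point): Blue core plug, loose, 0.2 to 0.4 kg: disc, diameter 90, 28 mm high, an upright yellow steel loop on top, 67 mm high in all. Point: its centre, 33.5 mm above the underside. z up, x passes through the loop, y across it. It starts standing in the bore, loop x within 0.6 rad of the mould's x. It cannot jam in the bore; on the hook it hangs freely and can swing.
- core_loop (a point): Top middle of the core's loop: underside of the crown, 28.5 mm above core_mid, same axes. Loop of 5 mm round bar, in the y-z plane through the disc's middle; opening 39 mm wide and 34 mm high from the disc's top to this point; the upper part is a half circle. Alike from +x and -x.
- mould_mouth (a point): Mould that holds the core, fixed: off-white plaster block 150 x 150 x 130 mm high, black strap, one vertical round blind bore, diameter 100, 120 mm deep. Point: centre of the bore's mouth, in the top face. z up, x and y along the sides. A like mould, its bore empty, stands beside it, on either side.
- tile_top (a point): Square terracotta tile, fixed, 150 x 150 x 12 mm. Point: centre of its top face; z up, x and y along its sides.
- bowl1_rim (a point): white bowl, rim diameter 100 mm, 50 mm high, loose, a bystander. This point is the centre of its rim.
- bowl2_rim (a point): white bowl, rim diameter 90 mm, 45 mm high, loose, a bystander. This point is the centre of its rim.
- bowl4_rim (a point): white bowl, rim diameter 96 mm, 55 mm high, loose, a bystander. This point is the centre of its rim.
- cup1_rim (a point): white cup, diameter 72 mm, 70 mm high, loose, a bystander. This point is the centre of its rim.
- dish1_rim (a point): white plate, diameter 120 mm, 20 mm high, loose, a bystander. This point is the centre of its rim.
Things that resemble listed ones, but are neither listed nor needed, are in the scene too. Leave any turquoise look-alike of the part that bears core_mid alone.

How it is judged:
By the outcome, as a careful person would: the job done as asked, in the order asked, and still so for the second after the job is handed in, with the robot touching nothing.
It also fails if it takes over 72 s, if anything falls off the work surface, if the arm or the gripper's body presses on something with over 40 N, if the wrist force passes 120 N, or if a joint passes its speed limit or range.

## Working session

There is one attempt and no reset: what is moved stays moved. The work goes in short steps, Python scripts to look and compute and a shell command to move; the robot and the scene stay as the last step left them, time stands still between calls to the robot, and variables do not carry over. Pictures are saved under pics/ and viewed, at most 10 in all, crops included, and the job is handed in when it is done.

```bash
ls; mkdir -p pics
python3 - <<'E'
from rig import r
import cv2
for n in("scene","top"):
    f=r.grab_frame(n); cv2.imwrite(f"pics/{n}0.png",cv2.resize(f[:,:,::-1],(800,600),interpolation=cv2.INTER_CUBIC)); cv2.imwrite(f"raw_{n}0.png",f[:,:,::-1])
    c=r.camera_info(n); print(c); R=cv2.Rodrigues(c["rvec"])[0] if not isinstance(c["rvec"],list) else None
print(r.sense())
E
```

```text
pics
{'K': array([[404.25572923,   0.        , 258.70322597],
       [  0.        , 404.25572923, 199.15936847],
       [  0.        ,   0.        ,   1.        ]]), 'rvec': array([ 1.0879183 ,  2.25745454, -1.11197723]), 'tvec': array([ 378.50568577, -159.86604017, 1527.59789163])}
{'K': array([[499.20011906,   0.        , 250.48610371],
       [  0.        , 499.20011906, 186.63164039],
       [  0.        ,   0.        ,   1.        ]]), 'rvec': array([ 2.16600763, -2.19811693,  0.074881  ]), 'tvec': array([   2.46563358,  594.19701045, 1452.01685788])}
{'clock': 0.1, 'qpos': array([-1.26742370e+00,  3.53563127e-01,  1.63406019e+00,  4.37529155e-06,
        1.15517796e+00, -2.39965473e-03]), 'qvel': array([ 0.00016508,  0.00012264, -0.00087745, -0.0003641 ,  0.00011689,
       -0.00112004]), 'joint_efforts': array([ 8.04498723e-04, -6.06355906e+01, -3.42820072e+01,  4.47702598e-05,
        4.03892001e-03,  1.96576877e-05]), 'eef_pos': array([ 188.0198786 , -595.60874121,  230.64640835]), 'tcp_rot': array([-3.14038405e+00, -6.90091798e-06,  3.05770510e-01]), 'contact_force': array([-0.19331359, -0.06839599,  0.29675445]), 'wrist_torque': array([ 0.02748013, -0.0520712 ,  0.00059181]), 'grasp_force': 0.0, 'opening': 0.9976961440457773}
```

View pics/scene0.png

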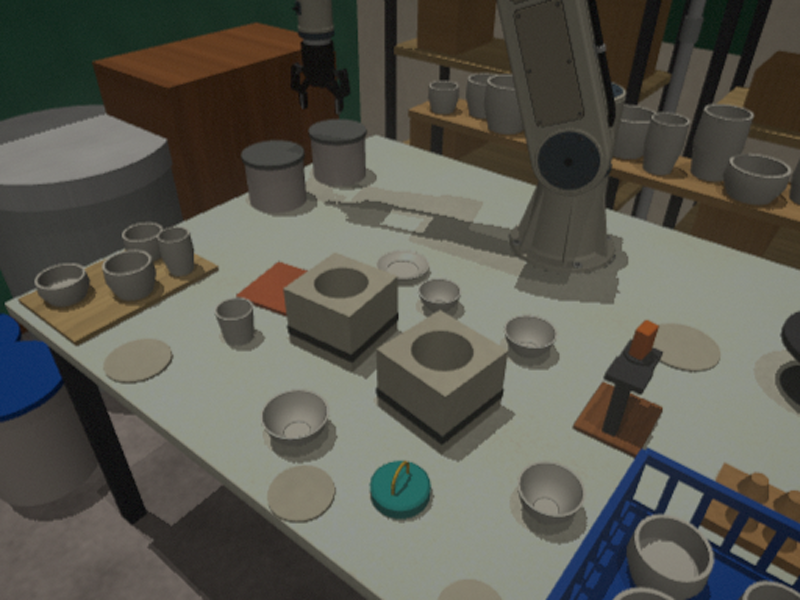

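View pics/top0.png

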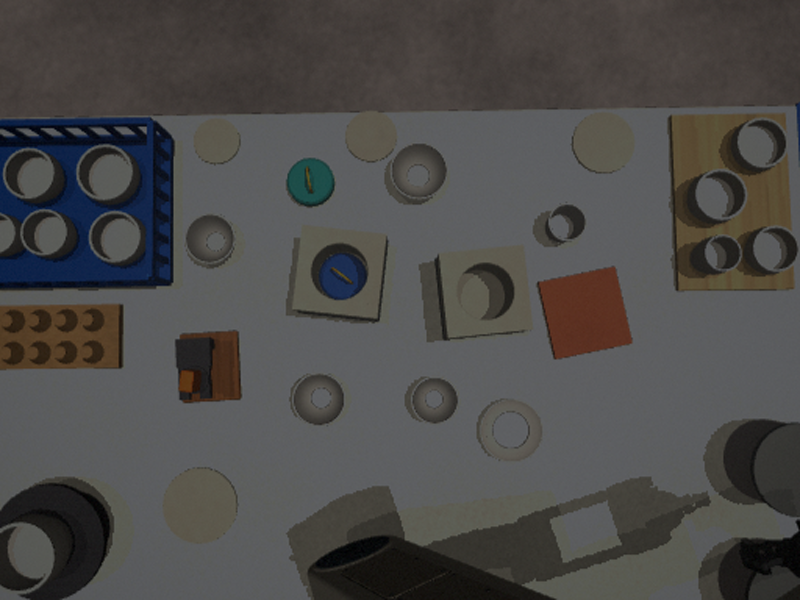

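The top picture (800x600) shows the blue plug in the left mould at (340,275) and the empty mould at (483,292). The turquoise look-alike is at (310,182), the tile at (586,312), and the rest at (197,365) with the orange handle at (187,382). The plug to lift is the blue one, because it's the one inside a bore. I'll confirm that in enlarged crops.

Run:
```python
import cv2,numpy as np
t=cv2.imread("raw_top0.png");s=cv2.imread("raw_scene0.png")
def crop(im,x,y,w,h,W,H):
    c=cv2.resize(im[y:y+h,x:x+w],(W,H),interpolation=cv2.INTER_CUBIC); return np.clip(c*1.8,0,255).astype(np.uint8)
a=crop(t,180,140,74,74,400,400)   # mould scale 5.405
b=crop(t,104,202,60,60,400,400)   # rest scale 6.667
cv2.imwrite("pics/cropA.png",np.hstack([a,b]))
c=crop(s,360,200,80,90,533,600)
cv2.imwrite("pics/cropB.png",c)
```

```text
(no output)
```

View pics/cropA.png

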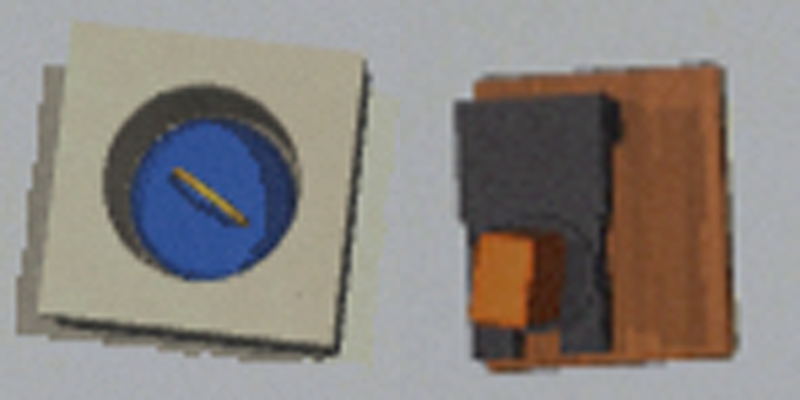

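View pics/cropB.png

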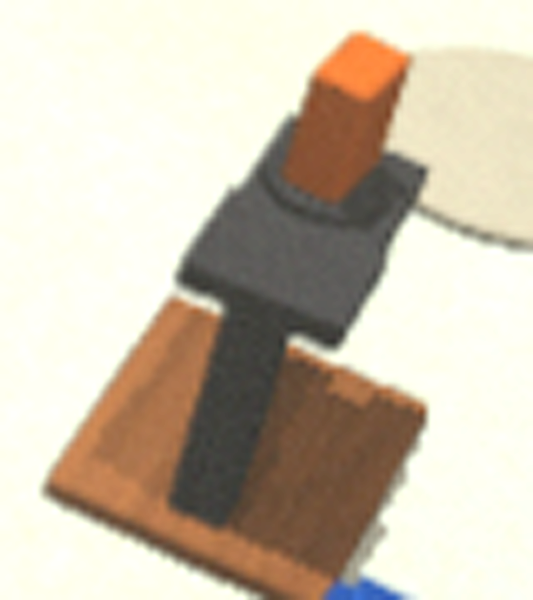

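The crops confirm the blue plug in the left mould, with its yellow loop running from (175,172) to (245,222) in the crop. The fork opens towards the robot, and the hook sits at the open end with its handle nearly along the fork. Next I'll measure.

```bash
cat > h.py <<'E'
import numpy as np,cv2
from rig import r
def cam(n):
    c=r.camera_info(n);return c["K"],cv2.Rodrigues(c["rvec"])[0],np.array(c["tvec"]).ravel()
def ray(n,uv,z):
    K,R,t=cam(n);uv=np.atleast_2d(uv).astype(float);d=(np.linalg.inv(K)@np.c_[uv,np.ones(len(uv))].T).T@R
    o=-R.T@t;return (o+d*((z-o[2])/d[:,2])[:,None])
def proj(n,P):
    K,R,t=cam(n);q=(R@np.atleast_2d(P).T).T+t;q=q@K.T;return q[:,:2]/q[:,2:]
def img(n): return r.grab_frame(n)[:,:,::-1].copy()
def big(m,roi=None):
    if roi is not None:
        k=np.zeros_like(m);x,y,w,h=roi;k[y:y+h,x:x+w]=255;m=cv2.bitwise_and(m,k)
    c=max(cv2.findContours(m,cv2.RETR_EXTERNAL,cv2.CHAIN_APPROX_NONE)[0],key=cv2.contourArea);return c
def rect(n,c,z):
    p=ray(n,c.reshape(-1,2),z)[:,:2].astype(np.float32)
    (cx,cy),(w,h),a=cv2.minAreaRect(p);return [round(float(v),1) for v in(cx,cy,w,h,a)]
E
python3 - <<'E'
from h import *
t=cv2.imread("raw_top0.png");s=cv2.imread("raw_scene0.png")
ht=cv2.cvtColor(t,cv2.COLOR_BGR2HSV);hs=cv2.cvtColor(s,cv2.COLOR_BGR2HSV)
def pt(x,y,x0,y0,k): return (np.array([x,y])+.5)/k+[x0,y0]-.5
for n,v in(("handle_top",ht[227+16,176-104+104][None]) ,): pass
# handle top face
for (u,v) in [(179,245),(183,244),(130,0)]: pass
k=6.667;P=lambda x,y:pt(x-400,y,104,202,k)
print("hsv handle top",ht[tuple(np.round(P(500,280)).astype(int)[::-1])],"side",ht[tuple(np.round(P(548,280)).astype(int)[::-1])])
print("hsv tile",ht[200,375],"blue",ht[176,210],"mould",ht[150,200],"scene handle",hs[209,414],hs[220,410])
c=ray("top",[P(483,232),P(535,236),P(525,325),P(470,318)],189);print("handle top(top)",c.mean(0),c[:,:2].round(1).tolist())
Q=lambda x,y:pt(x,y,360,200,6.664)
c=ray("scene",[Q(358,32),Q(411,60),Q(367,102),Q(313,75)],189);print("handle top(scene)",c.mean(0),c[:,:2].round(1).tolist())
f=ray("top",[P(472,355),P(608,352),P(608,96),P(457,100)],130);print("fork(top)",f[:,:2].round(1).tolist())
f=ray("scene",[Q(292,115),Q(428,172),Q(335,335),Q(180,270)],130);print("fork(scene)",f[:,:2].round(1).tolist())
M=lambda x,y:pt(x,y,180,140,5.405)
m=ray("top",[M(72,23),M(367,60),M(335,350),M(40,312)],130);print("mould",m.mean(0),m[:,:2].round(1).tolist())
y=cv2.inRange(ht,(18,100,60),(35,255,255));c=big(y,(190,150,60,50));print("loop",rect("top",c,74),cv2.contourArea(c),c.reshape(-1,2).min(0),c.reshape(-1,2).max(0))
l=ray("top",[M(175,172),M(246,222)],70);print("loop ends",l[:,:2].round(1).tolist())
b=cv2.inRange(ht,(105,120,30),(130,255,255));c=big(b,(190,150,60,50));e=cv2.minEnclosingCircle(ray("top",c.reshape(-1,2),38)[:,:2].astype(np.float32));print("disc",e)
ti=cv2.inRange(ht,(0,120,60),(14,255,255));c=big(ti,(330,160,90,80));print("tile",rect("top",c,12))
a=cv2.approxPolyDP(c,4,True);print(ray("top",a.reshape(-1,2),12)[:,:2].round(1).tolist())
E
```

```text
hsv handle top [ 14 202  92] side [  9 172  40]
hsv tile [  8 165  91] blue [110 164  81] mould [26 38 93] scene handle [ 12 190 142] [ 10 148  79]
handle top(top) [439.60425309 336.6160918  189.        ] [[457.5, 344.6], [455.6, 324.3], [421.2, 328.1], [424.2, 349.5]]
handle top(scene) [440.40957351 337.12051793 189.        ] [[421.3, 328.1], [425.3, 349.4], [458.8, 346.0], [456.2, 325.0]]
fork(top) [[406.4, 365.0], [406.8, 309.6], [510.8, 309.9], [510.0, 371.7]]
fork(scene) [[405.6, 310.4], [405.5, 363.9], [512.6, 370.0], [515.6, 313.4]]
mould [622.46397582  83.92147889 130.        ] [[706.7, 150.1], [685.4, 0.1], [538.2, 18.3], [559.6, 167.2]]
loop [623.1, 84.7, 40.7, 2.9, 52.3] 5.5 [213 171] [224 180]
loop ends [[635.9, 103.1], [608.8, 65.8]]
disc ((624.00830078125, 86.84357452392578), 43.70450210571289)
tile [550.7, -371.9, 147.9, 148.0, 10.9]
[[635.2, -430.7], [607.5, -287.3], [464.9, -315.7], [492.3, -455.2]]
```

```bash
cat > go.py <<'E'
import sys,numpy as np
from rig import r
from scipy.spatial.transform import Rotation as Ro
# go.py x y z yaw : shift/turn in tool units from measured pose to the target, tool down
s=r.sense();p=s["eef_pos"];R=Ro.from_euler("xyz",s["tcp_rot"])
print("clock",round(s["clock"],2),"tcp",p.round(1),"rpy",s["tcp_rot"].round(3),"F",s["contact_force"].round(1),"op",round(s["opening"],2),"grip",round(s["grasp_force"],1),"q6",s["qpos"][5].round(2))
for a in sys.argv[1:]:
    v=list(map(float,a.split(",")));T=Ro.from_euler("xyz",[np.pi,0,v[3]])
    print(a,"->",(R.inv().apply(np.array(v[:3])-p)/200).round(4),((R.inv()*T).as_rotvec()/np.pi).round(4))
E
python3 - <<'E'
from h import *
t=cv2.imread("raw_top0.png");P=lambda x,y:(np.array([x-400,y])+.5)/6.667+[104,202]-.5
b=ray("top",[P(722,66),P(735,355),P(490,368),P(475,78)],12)[:,:2];print(b.round(1).tolist());d=b[0]-b[1];print("rest yaw",np.arctan2(d[1],d[0]));d=b[3]-b[2];print(np.arctan2(d[1],d[0]))
E
python3 -m inch '[[[0,0,-0.75,0,0,-0.3],[0,0,-0.75,0,0,-0.3],[0,0,-0.75,0,0,-0.3],[0,0,-0.75,0,0,-0.3],[0,0,-0.75,0,0,-0.3],[0,0,-0.75,0,0,-0.3],[0,0,-0.75,0,0,-0.3],[0,0,-0.75,0,0,-0.3]]]' 1
python3 go.py 440,337,380,3.03
```

```text
[[525.4, 287.1], [397.8, 281.3], [393.6, 389.7], [521.7, 397.0]]
rest yaw 0.044876341657423706
0.057032511114076256
clock: 0.77
eef_pos: [188.1, -595.8, 381.1]
tcp_rot: [-3.141, -0.0, 1.255]
contact_force: [-0.5, -0.4, 0.0]
opening: 0.998
grasp_force: 0.0
clock 0.77 tcp [ 188.1 -595.8  381.1] rpy [-3.141 -0.     1.255] F [-0.5 -0.4  0. ] op 1.0 grip 0.0 q6 -0.95
440,337,380,3.03 -> [ 4.8246 -0.2502  0.0073] [ 0.000e+00 -2.000e-04 -5.649e-01]
```

```bash
for i in 1 2 3 4; do python3 -m inch '[[[0.98,-0.05,0,0,0,0],[0.98,-0.05,0,0,0,0],[0.98,-0.05,0,0,0,0],[0.98,-0.05,0,0,0,0],[0.98,-0.05,0,0,0,0],[0.98,-0.05,0,0,0,0]]]' >/dev/null; done
python3 -m inch '[[[0.9,-0.05,0.3,0,0,-0.3],[0.9,-0.05,0.3,0,0,-0.3],[0.9,-0.05,0.3,0,0,-0.3],[0.9,-0.05,0.3,0,0,-0.3],[0.9,-0.05,0.3,0,0,-0.3],[0.9,-0.05,0.3,0,0,-0.3],[0.9,-0.05,0.3,0,0,-0.3],[0.9,-0.05,0.3,0,0,-0.3]]]'
python3 go.py 440,337,260,3.03
```

```text
clock: 3.43
eef_pos: [447.1, 333.3, 320.2]
tcp_rot: [-3.14, 0.001, 2.198]
contact_force: [-0.1, 0.6, 0.7]
opening: 0.998
grasp_force: 0.0
clock 3.43 tcp [447.1 333.3 320.2] rpy [-3.140e+00  1.000e-03  2.198e+00] F [-0.1  0.6  0.7] op 1.0 grip 0.0 q6 0.01
440,337,260,3.03 -> [ 0.036  -0.0173  0.3012] [-0.0006 -0.     -0.2648]
```

```bash
python3 -m inch '[[[0.036,-0.017,0.3,0,0,-0.265],[0.036,-0.017,0.3,0,0,-0.265],[0.036,-0.017,0.3,0,0,-0.265],[0.036,-0.017,0.3,0,0,-0.265],[0.036,-0.017,0.3,0,0,-0.265],[0.036,-0.017,0.3,0,0,-0.265],[0.036,-0.017,0.3,0,0,-0.265],[0.036,-0.017,0.3,0,0,-0.265]]]'
python3 go.py 440,337,145,3.03
```

```text
clock: 4.1
eef_pos: [440.2, 336.8, 260.9]
tcp_rot: [-3.141, -0.0, 3.026]
contact_force: [0.1, -0.9, 0.2]
opening: 1.004
grasp_force: 0.0
clock 4.1 tcp [440.2 336.8 260.9] rpy [-3.141 -0.     3.026] F [ 0.1 -0.9  0.2] op 1.0 grip 0.0 q6 -0.8
440,337,145,3.03 -> [0.0011 0.0016 0.5797] [-0.0003 -0.     -0.0012]
```

```bash
python3 -m inch '[[[0,0,0.15,0,0,0],[0,0,0.3,0,0,0],[0,0,0.42,0,0,0],[0,0,0.5,0,0,0],[0,0,0.55,0,0,0],[0,0,0.58,0,0,0],[0,0,0.58,0,0,0]]]' 1
python3 -m inch '[[[0,0,0,0,0,0],[0,0,0,0,0,0],[0,0,0,0,0,0],[0,0,0,0,0,0],[0,0,0,0,0,0],[0,0,0,0,0,0],[0,0,0,0,0,0],[0,0,0,0,0,0]]]' -1 70
python3 -m inch '[[[0,0,0,0,0,0],[0,0,0,0,0,0],[0,0,0,0,0,0],[0,0,0,0,0,0]]]'
python3 go.py 440,337,154,3.03
```

```text
clock: 4.68
eef_pos: [439.4, 337.4, 144.4]
tcp_rot: [-3.14, -0.001, 3.022]
contact_force: [-0.7, 1.1, -0.4]
opening: 1.002
grasp_force: 0.0
clock: 5.35
eef_pos: [439.6, 338.2, 146.0]
tcp_rot: [3.141, 0.001, 3.023]
contact_force: [-0.7, -0.0, 6.1]
opening: 0.273
grasp_force: 69.1
clock: 5.68
eef_pos: [439.6, 338.2, 146.0]
tcp_rot: [3.141, 0.001, 3.023]
contact_force: [-1.1, -0.2, 6.6]
opening: 0.269
grasp_force: 69.1
clock 5.68 tcp [439.6 338.2 146. ] rpy [3.141e+00 1.000e-03 3.023e+00] F [-1.1 -0.2  6.6] op 0.27 grip 69.1 q6 -0.8
440,337,154,3.03 -> [-0.0025 -0.0059 -0.0401] [ 0.0002  0.0002 -0.0022]
```

```bash
python3 -m inch '[[[0,0,-0.02,0,0,0],[0,0,-0.04,0,0,0],[0,0,-0.055,0,0,0],[0,0,-0.055,0,0,0],[0,0,-0.055,0,0,0]]]'
python3 -m inch '[[[0.03,-0.005,0,0,0,0],[0.08,-0.013,0,0,0,0],[0.15,-0.025,0,0,0,0],[0.22,-0.036,0,0,0,0],[0.29,-0.048,0,0,0,0],[0.33,-0.055,0,0,0,0],[0.345,-0.057,0,0,0,0],[0.345,-0.057,0,0,0,0]]]'
python3 go.py 370,335,300,3.03
python3 - <<'E'
from h import *
f=[np.clip(cv2.resize(img(n)[y:y+90,x:x+100],(400,360),interpolation=cv2.INTER_CUBIC)*1.5,0,255).astype(np.uint8) for n,x,y in(("scene",370,180),("top",90,195))]
cv2.imwrite("pics/unhang.png",np.hstack(f))
E
```

```text
clock: 6.1
eef_pos: [439.4, 338.1, 156.5]
tcp_rot: [3.141, 0.0, 3.023]
contact_force: [-0.1, 0.4, -1.0]
opening: 0.274
grasp_force: 68.6
clock: 6.77
eef_pos: [368.6, 335.0, 156.5]
tcp_rot: [3.141, 0.0, 3.024]
contact_force: [0.9, -0.5, -2.0]
opening: 0.274
grasp_force: 68.6
clock 6.77 tcp [368.6 335.  156.5] rpy [3.141 0.    3.024] F [ 0.9 -0.5 -2. ] op 0.27 grip 68.6 q6 -0.72
370,335,300,3.03 -> [-0.0073  0.0011 -0.7174] [ 0.0001  0.0001 -0.0018]
```

View pics/unhang.png

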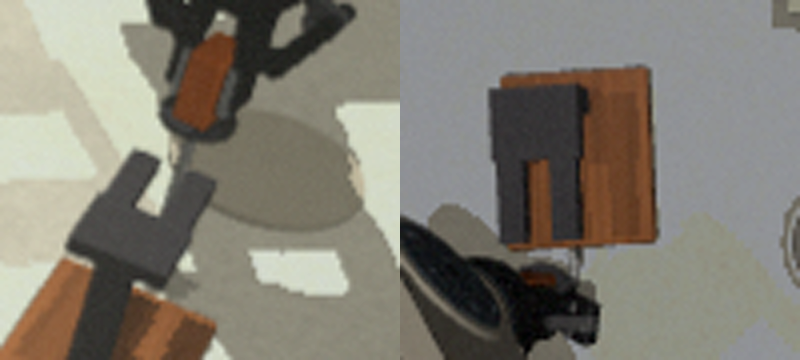

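```bash
python3 -m inch '[[[0,0,-0.1,0,0,0.0],[0,0,-0.28,0,0,0],[0,0,-0.45,0,0,0],[0,0,-0.6,0,0,0],[0,0,-0.7,0,0,0],[0,0,-0.72,0,0,0],[0,0,-0.72,0,0,0]]]'
python3 go.py 593.3,107.1,300,2.50
python3 - <<'E'
from h import *
g=lambda x,y:((x-400+.5)/4+90-.5,(y+.5)/4+195-.5)
p=ray("top",[g(537.5,242),g(537,160)],130)[:,:2];g=lambda x,y:((x+.5)/4+370-.5,(y+.5)/4+180-.5)
s=ray("scene",[g(175,168),g(148,215)],130)[:,:2];print(p,s)
E
```

```text
clock: 7.45
eef_pos: [370.5, 335.4, 301.5]
tcp_rot: [3.139, 0.002, 3.023]
contact_force: [-0.1, 0.1, -2.4]
opening: 0.273
grasp_force: 69.0
clock 7.45 tcp [370.5 335.4 301.5] rpy [3.139e+00 2.000e-03 3.023e+00] F [-0.1  0.1 -2.4] op 0.27 grip 69.0 q6 -0.72
593.3,107.1,300,2.50 -> [-1.2412 -1.0014  0.0078] [0.0009 0.0005 0.1664]
[[405.20740987 338.85378808]
 [460.55177685 339.41277569]] [[407.87265636 337.82574095]
 [461.80619272 341.74025156]]
```

```bash
for i in 1 2; do python3 -m inch '[[[-0.06,-0.05,0,0,0,0],[-0.17,-0.14,0,0,0,0],[-0.3,-0.24,0,0,0,0],[-0.42,-0.34,0,0,0,0],[-0.54,-0.43,0,0,0,0],[-0.6,-0.485,0,0,0,0],[-0.62,-0.5,0,0,0,0]]]' >/dev/null; done
python3 -m inch '[[[0,0,0,0,0,0.03],[0,0,0,0,0,0.06],[0,0,0,0,0,0.09],[0,0,0,0,0,0.12],[0,0,0,0,0,0.15],[0,0,0,0,0,0.166],[0,0,0,0,0,0.166]]]'
python3 go.py 593.3,107.1,156,2.50
python3 - <<'E'
from h import *
f=[np.clip(cv2.resize(img(n)[y:y+90,x:x+100],(400,360),interpolation=cv2.INTER_CUBIC)*1.5,0,255).astype(np.uint8) for n,x,y in(("scene",230,170),("top",165,125))]
cv2.imwrite("pics/over.png",np.hstack(f))
E
```

```text
clock: 9.2
eef_pos: [591.0, 108.0, 299.3]
tcp_rot: [-3.141, -0.002, 2.5]
contact_force: [0.7, 0.0, -1.5]
opening: 0.269
grasp_force: 69.0
clock 9.2 tcp [591.  108.  299.3] rpy [-3.141e+00 -2.000e-03  2.500e+00] F [ 0.7  0.  -1.5] op 0.27 grip 69.0 q6 -0.75
593.3,107.1,156,2.50 -> [-0.0134  0.0039  0.7166] [-0.0003 -0.0005  0.0001]
```

View pics/over.png

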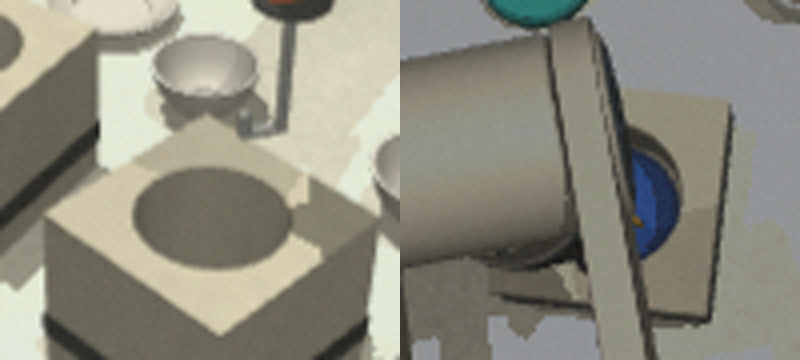

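Run:
```python
from h import *
g=lambda x,y:((x+.5)/4+230-.5,(y+.5)/4+170-.5)
print(ray("scene",[g(282,128),g(291,22)],190),ray("scene",g(291,22),265), "pred foot",proj("scene",[[591,108,190],[591+24*.802,108-24*.597,190],[591+24*.802,108-24*.597,208]])*4-[920,680]+1.5)
```

```text
[[587.93871982 107.44499984 190.        ]
 [486.68158244  47.52291712 190.        ]] [[584.35002113 104.78645657 265.        ]] pred foot [[279.98284793 130.72260066]
 [242.72358345 136.67339738]
 [244.48414647 113.03499926]]
```

The picture shows the hook's rod and tip where I predicted, above the left mould, with the tip at crop (243,112). Now I'll descend beside the loop.

```bash
python3 -m inch '[[[-0.013,0.004,0.08,0,0,0],[-0.013,0.004,0.2,0,0,0],[-0.013,0.004,0.32,0,0,0],[-0.013,0.004,0.4,0,0,0],[-0.013,0.004,0.45,0,0,0],[-0.013,0.004,0.48,0,0,0],[-0.013,0.004,0.48,0,0,0]]]'
python3 -m inch '[[[0,0,0.04,0,0,0],[0,0,0.08,0,0,0],[0,0,0.12,0,0,0],[0,0,0.16,0,0,0],[0,0,0.2,0,0,0],[0,0,0.225,0,0,0],[0,0,0.236,0,0,0],[0,0,0.236,0,0,0]]]'
python3 go.py 613.4,92.2,156,2.50
```

```text
clock: 9.88
eef_pos: [594.1, 106.2, 203.2]
tcp_rot: [-3.14, -0.001, 2.503]
contact_force: [0.2, -0.8, -1.1]
opening: 0.271
grasp_force: 69.0
clock: 10.55
eef_pos: [594.3, 106.0, 156.3]
tcp_rot: [-3.141, -0.001, 2.502]
contact_force: [1.1, -0.0, -1.0]
opening: 0.271
grasp_force: 69.0
clock 10.55 tcp [594.3 106.  156.3] rpy [-3.141e+00 -1.000e-03  2.502e+00] F [ 1.1 -0.  -1. ] op 0.27 grip 69.0 q6 -0.76
613.4,92.2,156,2.50 -> [-0.1176  0.0016  0.0015] [-0.0003 -0.0003  0.0005]
```

```bash
python3 -m inch '[[[-0.02,0,0,0,0,0],[-0.04,0,0,0,0,0],[-0.06,0,0,0,0,0],[-0.08,0,0,0,0,0],[-0.1,0,0,0,0,0],[-0.112,0,0,0,0,0],[-0.118,0,0,0,0,0],[-0.118,0,0,0,0,0]]]'
python3 -m inch '[[[0,0,-0.02,0,0,0],[0,0,-0.05,0,0,0],[0,0,-0.08,0,0,0],[0,0,-0.095,0,0,0],[0,0,-0.105,0,0,0],[0,0,-0.115,0,0,0],[0,0,-0.125,0,0,0],[0,0,-0.135,0,0,0]]]'
python3 -m inch '[[[0,0,-0.01,0,0,0],[0,0,-0.03,0,0,0],[0,0,-0.05,0,0,0],[0,0,-0.06,0,0,0],[0,0,-0.06,0,0,0],[0,0,-0.06,0,0,0],[0,0,-0.06,0,0,0]]]'
python3 go.py 613.4,92.2,350,2.50
```

```text
clock: 11.22
eef_pos: [613.8, 91.7, 157.0]
tcp_rot: [3.142, 0.0, 2.501]
contact_force: [-1.2, 0.1, -1.7]
opening: 0.275
grasp_force: 69.0
clock: 11.88
eef_pos: [613.2, 91.9, 183.9]
tcp_rot: [-3.141, -0.001, 2.502]
contact_force: [-0.2, -1.0, -5.6]
opening: 0.271
grasp_force: 68.7
clock: 12.47
eef_pos: [613.5, 91.9, 196.0]
tcp_rot: [-3.141, -0.0, 2.502]
contact_force: [0.2, -0.5, -4.7]
opening: 0.275
grasp_force: 68.7
clock 12.47 tcp [613.5  91.9 196. ] rpy [-3.141 -0.     2.502] F [ 0.2 -0.5 -4.7] op 0.27 grip 68.7 q6 -0.78
613.4,92.2,350,2.50 -> [ 1.400e-03  5.000e-04 -7.699e-01] [-0.     -0.      0.0006]
```

```bash
python3 -m inch '[[[0,0,-0.02,0,0,0],[0,0,-0.06,0,0,0],[0,0,-0.11,0,0,0],[0,0,-0.16,0,0,0],[0,0,-0.21,0,0,0],[0,0,-0.26,0,0,0],[0,0,-0.31,0,0,0],[0,0,-0.36,0,0,0]]]' >/dev/null
python3 -m inch '[[[0,0,-0.05,0,0,0],[0,0,-0.1,0,0,0],[0,0,-0.15,0,0,0],[0,0,-0.2,0,0,0],[0,0,-0.25,0,0,0],[0,0,-0.3,0,0,0],[0,0,-0.35,0,0,0],[0,0,-0.39,0,0,0]]]' >/dev/null
python3 -m inch '[[[0,0,-0.02,0,0,0],[0,0,-0.03,0,0,0],[0,0,-0.03,0,0,0],[0,0,-0.03,0,0,0],[0,0,-0.03,0,0,0],[0,0,-0.03,0,0,0]]]'
python3 go.py 541,-365,350,2.50
python3 - <<'E'
from h import *
f=[np.clip(cv2.resize(img(n)[y:y+130,x:x+130],(400,400),interpolation=cv2.INTER_CUBIC)*1.5,0,255).astype(np.uint8) for n,x,y in(("scene",220,110),("top",165,115))]
cv2.imwrite("pics/lift.png",np.hstack(f))
E
```

```text
clock: 14.3
eef_pos: [613.4, 92.0, 351.5]
tcp_rot: [-3.141, -0.001, 2.502]
contact_force: [0.3, -0.7, -5.1]
opening: 0.276
grasp_force: 68.7
clock 14.3 tcp [613.4  92.  351.5] rpy [-3.141e+00 -1.000e-03  2.502e+00] F [ 0.3 -0.7 -5.1] op 0.28 grip 68.7 q6 -0.78
541,-365,350,2.50 -> [-1.0739 -2.0489  0.0078] [-0.0002 -0.0002  0.0006]
```

View pics/lift.png

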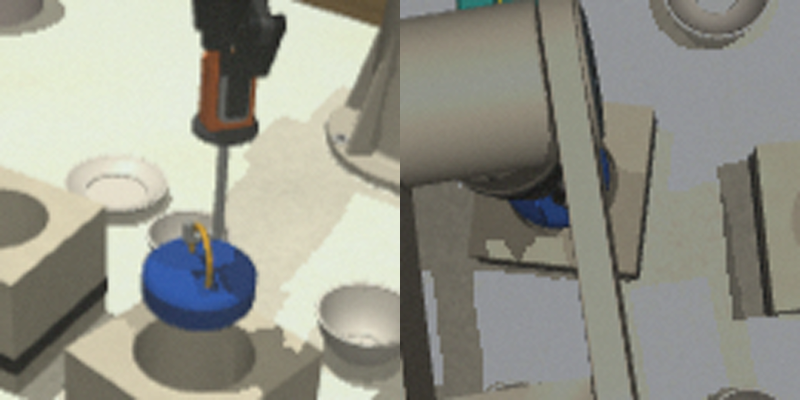

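```bash
python3 -m inch '[[[-0.006,-0.011,0,0,0,0],[-0.018,-0.034,0,0,0,0],[-0.036,-0.068,0,0,0,0],[-0.06,-0.114,0,0,0,0],[-0.084,-0.159,0,0,0,0],[-0.107,-0.205,0,0,0,0],[-0.131,-0.25,0,0,0,0],[-0.155,-0.296,0,0,0,0]]]' >/dev/null
for i in 1 2 3 4; do python3 -m inch '[[[-0.024,-0.0455,0,0,0,0],[-0.048,-0.091,0,0,0,0],[-0.072,-0.137,0,0,0,0],[-0.095,-0.182,0,0,0,0],[-0.119,-0.228,0,0,0,0],[-0.143,-0.273,0,0,0,0],[-0.167,-0.319,0,0,0,0],[-0.191,-0.364,0,0,0,0]]]'|sed -n 2,4p; done
python3 -m inch '[[[-0.024,-0.046,0,0,0,0],[-0.048,-0.091,0,0,0,0],[-0.072,-0.137,0,0,0,0],[-0.095,-0.182,0,0,0,0],[-0.119,-0.228,0,0,0,0],[-0.137,-0.262,0,0,0,0],[-0.149,-0.285,0,0,0,0],[-0.155,-0.296,0,0,0,0]]]' >/dev/null
python3 -m inch '[[[0,0,0,0,0,0],[0,0,0,0,0,0],[0,0,0,0,0,0],[0,0,0,0,0,0],[0,0,0,0,0,0],[0,0,0,0,0,0],[0,0,0,0,0,0],[0,0,0,0,0,0]]]'
python3 go.py 541,-365,230,2.50
python3 - <<'E'
from h import *
a=img("scene");b=img("top");cv2.imwrite("raw_s1.png",a);cv2.imwrite("raw_t1.png",b)
f=[np.clip(cv2.resize(i[y:y+130,x:x+130],(400,400),interpolation=cv2.INTER_CUBIC)*1.5,0,255).astype(np.uint8) for i,x,y in((a,130,70),(b,320,130))]
cv2.imwrite("pics/tile.png",np.hstack(f))
E
```

```text
eef_pos: [590.2, -56.3, 352.1]
tcp_rot: [-3.142, -0.0, 2.502]
contact_force: [0.7, -0.6, -5.3]
eef_pos: [577.3, -137.5, 352.1]
tcp_rot: [-3.142, -0.0, 2.502]
contact_force: [-0.3, -0.7, -4.9]
eef_pos: [564.5, -218.7, 352.1]
tcp_rot: [-3.142, -0.0, 2.502]
contact_force: [-0.2, 0.0, -4.4]
eef_pos: [551.7, -299.9, 352.1]
tcp_rot: [-3.142, -0.0, 2.502]
contact_force: [0.5, -0.0, -5.4]
clock: 19.07
eef_pos: [541.4, -364.8, 352.1]
tcp_rot: [3.142, 0.0, 2.502]
contact_force: [-0.5, -0.9, -4.7]
opening: 0.272
grasp_force: 68.7
clock 19.07 tcp [ 541.4 -364.8  352.1] rpy [3.142 0.    2.502] F [-0.5 -0.9 -4.7] op 0.27 grip 68.7 q6 -1.53
541,-365,230,2.50 -> [ 0.001  -0.0022  0.6106] [0.     0.     0.0006]
```

View pics/tile.png

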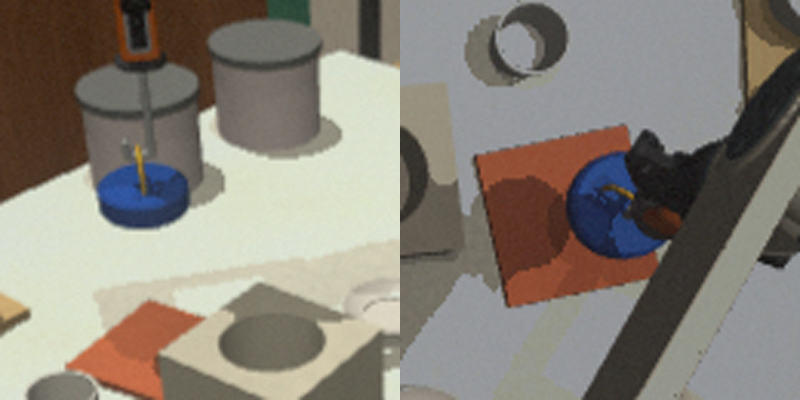

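Run:
```python
from h import *
a=cv2.imread("raw_s1.png");h=cv2.cvtColor(a,cv2.COLOR_BGR2HSV)
m=cv2.inRange(h,(105,100,30),(130,255,255));c=big(m,(140,100,70,70));p=c.reshape(-1,2)
x,y,w,hh=cv2.boundingRect(c);print(x,y,w,hh)
ctr=[x+(w-1)/2,y+(hh-1)/2];print(ray("scene",ctr,199))
# expected box for a disc centred at C
for C in([551,-372],):
    t=np.linspace(0,6.283,200);P=np.vstack([np.c_[C[0]+45*np.cos(t),C[1]+45*np.sin(t),0*t+z] for z in(185,213)]);q=proj("scene",P);print(q.min(0),q.max(0),(q.min(0)+q.max(0))/2,ctr)
b=cv2.imread("raw_t1.png");m=cv2.inRange(cv2.cvtColor(b,cv2.COLOR_BGR2HSV),(105,100,20),(130,255,255));c=big(m,(340,160,90,70))
p=ray("top",c.reshape(-1,2),213)[:,:2];print(p.min(0),p.max(0))
```

```text
162 123 29 21
[[ 549.48313393 -376.06731368  199.        ]]
[160.97900041 122.76627476] [191.74166967 144.88275469] [176.36033504 133.82451472] [176.0, 133.0]
[ 507.18821698 -401.11358279] [ 591.98473339 -327.67674264]
```

```bash
python3 -m inch '[[[0,0,0.015,0,0,0],[0,0,0.05,0,0,0],[0,0,0.1,0,0,0],[0,0,0.16,0,0,0],[0,0,0.22,0,0,0],[0,0,0.28,0,0,0],[0,0,0.34,0,0,0],[0,0,0.4,0,0,0]]]' >/dev/null
python3 -m inch '[[[0,0,0.06,0,0,0],[0,0,0.12,0,0,0],[0,0,0.18,0,0,0],[0,0,0.24,0,0,0],[0,0,0.3,0,0,0],[0,0,0.35,0,0,0],[0,0,0.38,0,0,0],[0,0,0.4,0,0,0]]]' >/dev/null
python3 -m inch '[[[0,0,0.008,0,0,0],[0,0,0.012,0,0,0],[0,0,0.016,0,0,0],[0,0,0.02,0,0,0],[0,0,0.02,0,0,0],[0,0,0.02,0,0,0],[0,0,0.02,0,0,0],[0,0,0.02,0,0,0]]]'
python3 -m inch '[[[0,0,0.005,0,0,0],[0,0,0.01,0,0,0],[0,0,0.015,0,0,0],[0,0,0.02,0,0,0],[0,0,0.025,0,0,0],[0,0,0.03,0,0,0],[0,0,0.035,0,0,0],[0,0,0.04,0,0,0]]]'
python3 -m inch '[[[0,0,0.005,0,0,0],[0,0,0.01,0,0,0],[0,0,0.015,0,0,0],[0,0,0.02,0,0,0],[0,0,0.025,0,0,0],[0,0,0.03,0,0,0],[0,0,0.03,0,0,0],[0,0,0.03,0,0,0]]]'
python3 go.py 541,-365,158.5,2.502
```

```text
clock: 21.17
eef_pos: [541.5, -364.9, 188.3]
tcp_rot: [3.142, 0.0, 2.502]
contact_force: [0.8, 0.2, -5.1]
opening: 0.272
grasp_force: 68.7
clock: 21.83
eef_pos: [541.4, -365.0, 180.1]
tcp_rot: [-3.141, 0.0, 2.502]
contact_force: [0.0, -1.1, -3.1]
opening: 0.273
grasp_force: 68.9
clock: 22.5
eef_pos: [541.4, -364.8, 174.1]
tcp_rot: [3.142, -0.0, 2.502]
contact_force: [-0.1, 0.3, -2.4]
opening: 0.272
grasp_force: 69.2
clock 22.5 tcp [ 541.4 -364.8  174.1] rpy [ 3.142 -0.     2.502] F [-0.1  0.3 -2.4] op 0.27 grip 69.2 q6 -1.53
541,-365,158.5,2.502 -> [ 0.0011 -0.0018  0.0778] [ 0.     -0.     -0.0001]
```

```bash
python3 -m inch '[[[0,0,0.012,0,0,0],[0,0,0.025,0,0,0],[0,0,0.04,0,0,0],[0,0,0.055,0,0,0],[0,0,0.068,0,0,0],[0,0,0.075,0,0,0],[0,0,0.075,0,0,0]]]'
python3 -m inch '[[[0.015,0,0,0,0,0],[0.03,0,0,0,0,0],[0.05,0,0,0,0,0],[0.07,0,0,0,0,0],[0.09,0,0,0,0,0],[0.11,0,0,0,0,0],[0.13,0,0,0,0,0],[0.15,0,0,0,0,0]]]'
python3 -m inch '[[[0.02,0,0,0,0,0],[0.04,0,0,0,0,0],[0.05,0,0,0,0,0],[0.05,0,0,0,0,0]]]'
python3 - <<'E'
from h import *
f=[np.clip(cv2.resize(i[y:y+130,x:x+130],(400,400),interpolation=cv2.INTER_CUBIC)*1.5,0,255).astype(np.uint8) for i,x,y in((img("scene"),130,90),(img("top"),320,130))]
cv2.imwrite("pics/off.png",np.hstack(f))
E
```

```text
clock: 23.08
eef_pos: [541.2, -364.7, 158.5]
tcp_rot: [-3.142, -0.001, 2.502]
contact_force: [0.2, 0.6, -2.3]
opening: 0.277
grasp_force: 69.2
clock: 23.75
eef_pos: [517.0, -346.7, 159.2]
tcp_rot: [3.142, 0.0, 2.502]
contact_force: [0.4, -0.1, -1.6]
opening: 0.271
grasp_force: 69.2
clock: 24.08
eef_pos: [508.9, -340.7, 159.1]
tcp_rot: [-3.142, -0.0, 2.502]
contact_force: [0.2, -0.5, -1.6]
opening: 0.27
grasp_force: 69.2
```

View pics/off.png

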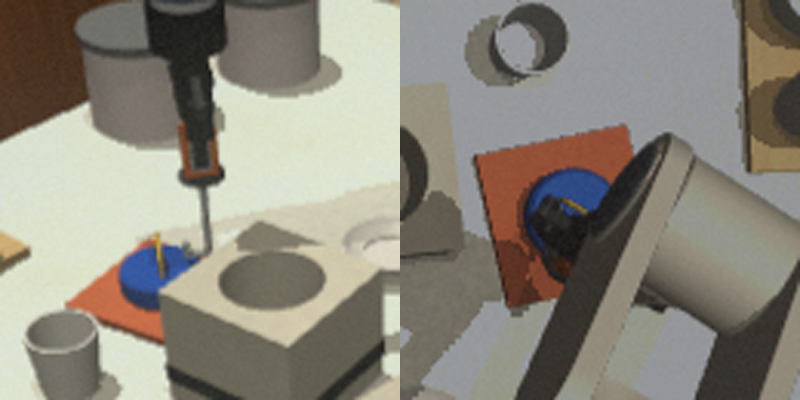

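The hook is off the loop and the plug stands upright near the middle of the tile, at crop (158,272) in the scene view. Next I go up and back to the rest.

```bash
python3 -m inch '[[[0,0,-0.1,0,0,0],[0,0,-0.28,0,0,0],[0,0,-0.46,0,0,0],[0,0,-0.62,0,0,0],[0,0,-0.7,0,0,0],[0,0,-0.72,0,0,0],[0,0,-0.72,0,0,0]]]'
python3 go.py 372,335.9,300,3.023
```

```text
clock: 24.77
eef_pos: [509.9, -341.3, 304.2]
tcp_rot: [3.141, 0.002, 2.502]
contact_force: [-0.1, 0.4, -2.3]
opening: 0.274
grasp_force: 69.3
clock 24.77 tcp [ 509.9 -341.3  304.2] rpy [3.141e+00 2.000e-03 2.502e+00] F [-0.1  0.4 -2.3] op 0.27 grip 69.3 q6 -1.52
372,335.9,300,3.023 -> [2.5749 2.3048 0.0148] [-0.0002  0.0008 -0.1659]
```

```bash
for i in 1 2 3 4; do python3 -m inch '[[[0.05,0.045,0,0,0,0],[0.15,0.134,0,0,0,0],[0.27,0.241,0,0,0,0],[0.39,0.349,0,0,0,0],[0.51,0.456,0,0,0,0],[0.6,0.537,0,0,0,0],[0.644,0.576,0,0,0,0]]]' >/dev/null; done
python3 -m inch '[[[0,0,0,0,0,-0.03],[0,0,0,0,0,-0.06],[0,0,0,0,0,-0.09],[0,0,0,0,0,-0.12],[0,0,0,0,0,-0.15],[0,0,0,0,0,-0.166],[0,0,0,0,0,-0.166]]]'
python3 go.py 370,336,157,3.023
python3 - <<'E'
from h import *
b=img("top");cv2.imwrite("raw_t2.png",b);hv=cv2.cvtColor(b,cv2.COLOR_BGR2HSV)
c=big(cv2.inRange(hv,(105,100,30),(130,255,255)),(330,160,90,80));print("disc",cv2.minEnclosingCircle(ray("top",c.reshape(-1,2),40)[:,:2].astype(np.float32)))
E
```

```text
clock: 27.68
eef_pos: [371.2, 335.6, 302.3]
tcp_rot: [-3.14, -0.001, 3.025]
contact_force: [0.6, 0.5, -1.9]
opening: 0.272
grasp_force: 69.2
clock 27.68 tcp [371.2 335.6 302.3] rpy [-3.140e+00 -1.000e-03  3.025e+00] F [ 0.6  0.5 -1.9] op 0.27 grip 69.2 q6 -0.72
370,336,157,3.023 -> [0.0057 0.0023 0.7266] [-0.0004 -0.0002  0.0006]
disc ((549.8011474609375, -371.1432800292969), 44.662864685058594)
```

Disc centre (549.8, -371) against tile centre (550.5, -372): centred. Now I'll lower in front of the slot, enter along the rest's x and seat the hook.

```bash
python3 -m inch '[[[0.005,0.002,0.1,0,0,0],[0.005,0.002,0.25,0,0,0],[0.005,0.002,0.4,0,0,0],[0.005,0.002,0.53,0,0,0],[0.005,0.002,0.64,0,0,0],[0.005,0.002,0.7,0,0,0],[0.005,0.002,0.725,0,0,0],[0.005,0.002,0.725,0,0,0]]]'
python3 go.py 439.7,338.8,156.5,3.023
```

```text
clock: 28.4
eef_pos: [369.7, 336.0, 156.9]
tcp_rot: [-3.14, -0.002, 3.022]
contact_force: [0.6, -1.1, -0.3]
opening: 0.275
grasp_force: 69.3
clock 28.4 tcp [369.7 336.  156.9] rpy [-3.140e+00 -2.000e-03  3.022e+00] F [ 0.6 -1.1 -0.3] op 0.27 grip 69.3 q6 -0.72
439.7,338.8,156.5,3.023 -> [-0.3459  0.0557  0.0012] [-0.0006 -0.0005 -0.0004]
```

```bash
python3 -m inch '[[[-0.03,0.005,0,0,0,0],[-0.08,0.013,0,0,0,0],[-0.13,0.021,0,0,0,0],[-0.18,0.029,0,0,0,0],[-0.23,0.037,0,0,0,0],[-0.28,0.045,0,0,0,0],[-0.32,0.052,0,0,0,0],[-0.346,0.056,0,0,0,0]]]'
python3 -m inch '[[[0,0,0.01,0,0,0],[0,0,0.02,0,0,0],[0,0,0.03,0,0,0],[0,0,0.04,0,0,0],[0,0,0.048,0,0,0],[0,0,0.052,0,0,0],[0,0,0.052,0,0,0]]]'
python3 go.py 439.7,338.8,146,3.023
```

```text
clock: 29.07
eef_pos: [441.6, 339.8, 158.1]
tcp_rot: [3.141, 0.0, 3.023]
contact_force: [0.0, -0.2, -1.1]
opening: 0.268
grasp_force: 69.3
clock: 29.65
eef_pos: [439.9, 339.7, 147.5]
tcp_rot: [-3.141, -0.0, 3.024]
contact_force: [-0.4, -0.3, -1.3]
opening: 0.271
grasp_force: 69.3
clock 29.65 tcp [439.9 339.7 147.5] rpy [-3.141 -0.     3.024] F [-0.4 -0.3 -1.3] op 0.27 grip 69.3 q6 -0.8
439.7,338.8,146,3.023 -> [ 0.0005 -0.0047  0.0073] [-0.0001 -0.0001  0.0002]
```

```bash
python3 -m inch '[[[0,-0.003,0.004,0,0,0],[0,-0.003,0.008,0,0,0],[0,-0.003,0.009,0,0,0],[0,-0.003,0.009,0,0,0]]]'
python3 go.py
```

```text
clock: 29.98
eef_pos: [440.1, 339.1, 146.0]
tcp_rot: [3.142, 0.0, 3.023]
contact_force: [-1.4, -0.2, 0.1]
opening: 0.272
grasp_force: 69.6
clock 29.98 tcp [440.1 339.1 146. ] rpy [3.142 0.    3.023] F [-1.4 -0.2  0.1] op 0.27 grip 69.6 q6 -0.8
```

```bash
python3 -m inch '[[[0,0,0.002,0,0,0],[0,0,0.002,0,0,0],[0,0,0.002,0,0,0],[0,0,0.002,0,0,0],[0,0,0.002,0,0,0],[0,0,0.002,0,0,0],[0,0,0.002,0,0,0],[0,0,0.002,0,0,0]]]' 1
python3 -m inch '[[[0,0,-0.05,0,0,0],[0,0,-0.15,0,0,0],[0,0,-0.3,0,0,0],[0,0,-0.45,0,0,0],[0,0,-0.6,0,0,0],[0,0,-0.75,0,0,0],[0,0,-0.9,0,0,0],[0,0,-1,0,0,0]]]'
python3 -m inch '[[[0.9,0,0,0,0,0],[0.9,0,0,0,0,0],[0.9,0,0,0,0,0],[0.9,0,0,0,0,0],[0.9,0,0,0,0,0],[0.9,0,0,0,0,0],[0.9,0,0,0,0,0],[0.9,0,0,0,0,0]]]'
python3 - <<'E'
from h import *
a=img("scene");b=img("top")
f=[np.clip(cv2.resize(i,(400,300),interpolation=cv2.INTER_AREA)*1.4,0,255).astype(np.uint8) for i in(a,b)]
g=[np.clip(cv2.resize(i[y:y+75,x:x+100],(400,300),interpolation=cv2.INTER_CUBIC)*1.5,0,255).astype(np.uint8) for i,x,y in((a,360,195),(b,100,195))]
cv2.imwrite("pics/end.png",np.vstack([np.hstack(f),np.hstack(g)]))
E
```

```text
clock: 30.65
eef_pos: [440.1, 339.1, 145.5]
tcp_rot: [-3.142, 0.0, 3.023]
contact_force: [-0.3, -0.5, 0.2]
opening: 1.002
grasp_force: 0.0
clock: 31.32
eef_pos: [440.5, 339.5, 349.6]
tcp_rot: [3.139, 0.003, 3.023]
contact_force: [0.1, -0.3, -0.1]
opening: 1.001
grasp_force: 0.0
clock: 31.98
eef_pos: [262.2, 360.5, 346.0]
tcp_rot: [3.141, 0.001, 3.023]
contact_force: [0.1, 0.2, -0.8]
opening: 0.995
grasp_force: 0.0
```

View pics/end.png

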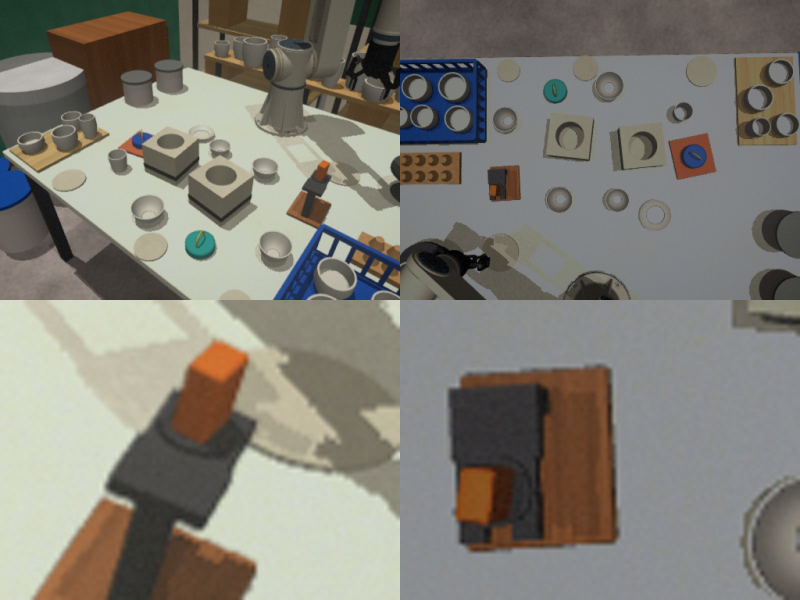

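The hook hangs in its rest with the handle at lower left (212,390). The plug stands upright in the middle of the tile at top right (694,155), the bystanders haven't moved, and the arm is clear.

```bash
python3 -c "
from rig import r
print(r.sign_off())"
```

```text
the job is handed in; nothing more can be done
None
```

The plug was drawn out with the hook alone and stands upright in the middle of the tile, within about 2 mm of centre; the hook hangs back in its rest, the bowls, cup and plate look unmoved, and the job was handed in at about 32 s.

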